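# Pump the air out of the pink-lidded cookie jar

### The job

Draw the air out of the cookie jar that has the pink lid with the pump: give its pump head at least two full strokes, each time pressing it down to its stop, holding it there for about a second and then letting it rise all the way up again. Leave the jar standing in its place with the pump head up, and do not press or shift the white-lidded pump jar.

Things in the scene. Friction and masses are not known exactly. Their poses are not given: they have to be found in the camera images.
- pink_head (a point): centre of the flat top of the PINK pump head: a pink button 34 mm across, 10 mm thick, on a white stem, amid a pink lid 110 mm across on a loose 0.8 kg glass cookie jar. 197 mm above the table when up, 169 at the stop; z up along the jar. Nothing around is higher than 200 mm: press straight down with shut fingers. Pink-lidded jars without a pump (152 mm high) are bystanders.
- pump_pink (a joint): stroke of the pink pump head in m: 0 = fully up, 0.028 = down at its stop. A spring pushes it up: about 5 N starts it moving, about 12 N holds it at the stop; let go, it rises by itself within half a second.
- white_head (a point): centre of the flat top of the WHITE pump head on the other pump jar, white-lidded, of the same size and shape as the pink one (197 mm above the table). Not to be pressed or shifted.
- pump_white (a joint): stroke of the white pump head in m: 0 = fully up, 0.028 = down. Must stay up.

How it is judged (in metres and radians):
On the way, in this order (a step that is already met when the one before it is completed fails the run):
1. the pink pump head is pressed down to its stop (within 6 mm) and held there (value of joint pump_pink above 0.022 m), for 0.4 s.
2. the pink pump head is let up again (value of joint pump_pink below 0.004 m), for 0.1 s.
3. the pink pump head is pressed down to its stop (within 6 mm) a second time and held there (value of joint pump_pink above 0.022 m), for 0.4 s.
At the end, for the whole second after the job is handed in: After two held strokes the pink pump head is up again (within 4 mm), and both pump jars stand upright (within 6 degrees) within 30 mm of where they began, the white pump up as well (value of joint each of pump_pink, pump_white below 0.004 m and distance of each of pink_head, white_head from where it was at the start of the episode below 0.03 m and angle between each of pink_head, white_head's own z axis and vertical below 0.1 rad); the robot touches nothing.
It fails at once if the white pump is pressed more than 10 mm (value of joint pump_white above 0.01 m).
It fails at once if the pink-lidded pump jar is tipped by more than 20 degrees (angle between pink_head's own z axis and vertical above 0.35 rad).
It also fails if it takes over 40 s, if anything falls off the work surface, if the arm or the gripper's body presses on something with over 40 N, if the wrist force passes 120 N, or if a joint passes its speed limit or range.

### The arm

A 6-joint arm with a two-finger parallel gripper is mounted at the origin on the work surface. World frame = base frame: x ahead of the robot, y to its left, z up, the work surface at z = 0. Lengths are in m, angles in degrees, forces in N, time in s.
With the tool pointing down it reaches from about 0.35 to 0.875 m from the base axis. Payload 4.2 kg.
Tool frame: the origin (TCP) lies between the finger pads; the fingertips stand 8 mm ahead of it and the grasp point (between the pads) lies 11 mm behind it; z points along the fingers, y is the line along which they close (so a half turn about z gives the same grasp; the last joint's range is limited). The gripper opens to 87 mm and grips with 3 to 60 N. Pads are 19 mm wide; open, the fingers measure 117 mm over their backs; the gripper's body (75 mm by 190 mm) begins 51 mm behind the grasp point.
Start: joints at [80.019, 22.042, 0.453, 0, -68.411, -14.817], TCP at [0.262, 0.567, 0.231] pointing down, gripper open.
Joint ranges: [-179.83, 179.83], [-69.29, 118.12], [-61.27, 80.66], [-181.25, 117.63], [-171.15, -9.14], [-177.46, 177.46]. Speed limits (degrees/s): [159.86, 159.86, 180, 180, 180, 180].

### API

Orientations are given as a 3x3 rotation matrix whose columns are the frame's x, y, z axes.
In Python, from station import sense, capture, camera_model, finish_job, find_in gives the robot as it stands. The module is installed in compiled form; this text tells all that it offers.
- The arm moves only by the tool arm_command, never from a script. Its argument "motion" is a list of rows, each a list of 7 numbers: the finger opening in mm, from 0 to 87, then the shift along the tool's x, y, z in mm, then the turn, a rotation vector about the tool's x, y, z in rad. In form: [[jaw, dx, dy, dz, rx, ry, rz], ...]. A call has 1 to 8 rows; each row shifts and turns the commanded pose from where the row before left it, along the tool's axes as they then stand; what a row does not reach is not made up. A row lasts 1/10 s, in which the tool goes at most 50 mm and 8.59 degrees, less where a joint would pass 70% of its speed; a pose out of reach is approached as far as the arm can. A call with a gripper value outside its range is refused whole. The fingers move at their own pace and stop on an object; the grip force is fixed at half the most. Time passes only in rows, so rows that do not move let the fingers close. It gives the time, the measured TCP pose, the force, the opening and the grip force at its end, in the units of the state.
- sense(): the state, without advancing time (a new reading comes with each control period).
- capture(name): name is "scene" or "top" or "wrist"; returns the picture (480x640x3 uint8, red, green, blue); there is no depth.
- camera_model(name): a dict with "fx", "fy", "cx", "cy" (pixels), "k1" (the pictures are not rectified: a ray, as slopes to the right and down, at radius r is drawn at 1 + k1 r^2 times it, then the intrinsics apply), "R" (3x3) and "t" (3): a world point X has camera coordinates R X + t. Camera axes: x right, y down, z forward; pixel columns grow to the right and rows downward; lengths in m; the calibration is good to about 2 mm. A picture is of the moment at which its call begins: read the wrist's pose just before it. camera_model takes no time and is no camera call; for the wrist camera it gives the pose at the moment of the call.
- finish_job(): hands the job in; it is judged then, once.
Trained networks look in the newest picture that a camera, given by its name, has taken for a name from the list of things; names that differ only in an ending like _2 or _b are one class to them, and where a whole thing is asked for, a point or a joint stands for the part that bears it (a point fixed in the world has none). Each returns a list of dicts, best first, with "p" (0 to 1); they miss things now and then, are a little off and sometimes report something else, mostly with a low value. They report only what shows in the picture. A call takes as long as a camera call.
- find_in(target, camera): "location" ([row, column] in pixels, amid what is visible of it).
The state is a dict: "time_s": time; "joints": joint angles; "joint_velocities": joint speeds; "effort": joint torques, N m; "tcp_pos": TCP position; "ee_rot": TCP orientation; "wrist_force": force on the tool from outside, world axes, zero at the start; "moment": the same for the moment, N m; "gripper_width": opening from 0.0 (shut) to 1.0 (fully open); "gripper_force": force on a finger pad.
Only numpy, scipy, OpenCV 4.12 (cv2) and the standard library are available. Lean on these libraries where they do the work, as an engineer would, in place of code of your own. Each camera call takes 0.05 s, during which the arm holds its last target. There are 200 camera calls.

## Working session

There is one attempt and no reset: what is moved stays moved. The work goes in short steps, Python scripts to look and compute and a tool call to move; the robot and the scene stay as the last step left them, time stands still between calls to the robot, and variables do not carry over. Pictures are saved under pics/ and viewed, at most 10 in all, crops included, and the job is handed in when it is done.

Besides the shell and the picture viewer there is one more tool, called after "Emit:" as a command line: name --pt "numbers of a row" for each row, then --argument value for the rest. arm_command: Moves the arm, as the interface text tells. Its arguments: {"type":"object","properties":{"motion":{"type":"array"}},"required":["motion"]}

```bash
mkdir -p pics
cat > h.py <<'E'
import numpy as np,cv2
from station import *
def ray(m,rc):
    d=np.array([[(rc[1]-m['cx'])/m['fx'],(rc[0]-m['cy'])/m['fy']]]);u=d.copy()
    for _ in range(20): u=d/(1+m['k1']*(u**2).sum())
    R=np.array(m['R']);return -R.T@np.array(m['t']),R.T@np.array([u[0,0],u[0,1],1])
def at_z(m,rc,z):
    o,d=ray(m,rc);return o+d*(z-o[2])/d[2]
E
python3 - <<'E'
from h import *
for c in ["scene","top"]:
    im=capture(c);cv2.imwrite(f"pics/{c}0.png",im[:,:,::-1]);m=camera_model(c)
    for t in ["pink_head","white_head"]:
        for r in find_in(t,c)[:4]: print(c,t,r['p'],np.round(r['location']),at_z(m,r['location'],.197).round(3))
s=sense();print(s['time_s'],s['tcp_pos'],s['ee_rot'],s['wrist_force'])
E
```

```text
scene pink_head 0.81 [316. 226.] [ 0.527 -0.198  0.197]
scene white_head 0.87 [289. 361.] [ 0.622 -0.002  0.197]
top pink_head 0.5 [256. 436.] [ 0.519 -0.201  0.197]
top white_head 0.6 [203. 332.] [0.617 0.004 0.197]
0.3 [0.26204057 0.56718213 0.23016521] [[ 9.07743058e-01 -4.19526461e-01 -2.97603315e-04]
 [-4.19526565e-01 -9.07742758e-01 -7.39761652e-04]
 [ 4.02023340e-05  7.96366000e-04 -9.99999682e-01]] [ 0.5097491   0.19869939 -0.22007141]
```

View pics/top0.png

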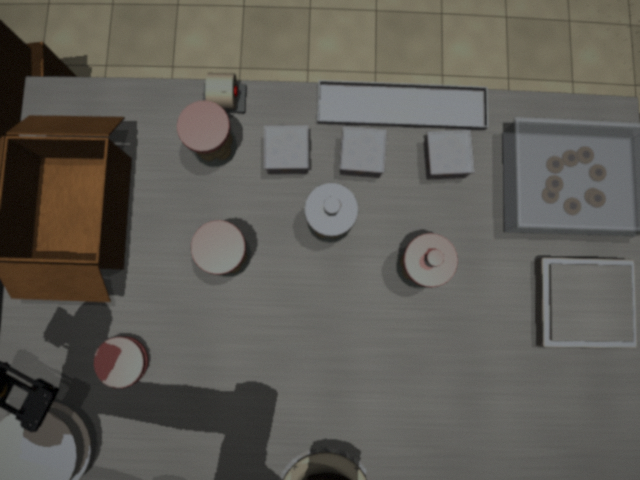

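View pics/scene0.png

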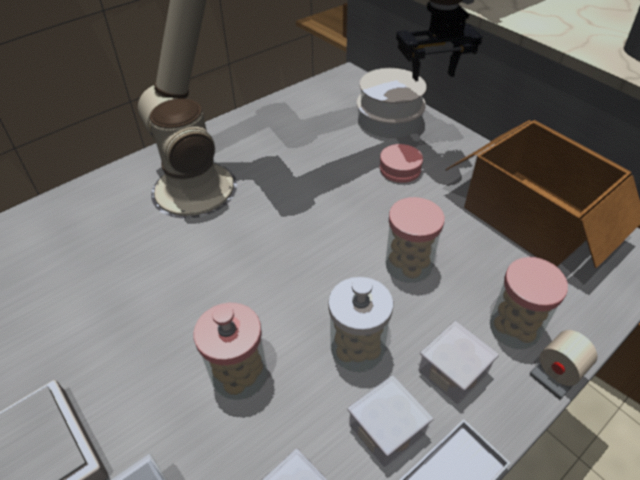

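The top view shows the pink pump head near (row 258, col 435) and the white one near (206, 332). The network agrees, putting pink at about (0.52, -0.20). The path over the jars is clear.

Emit:
arm_command --pt "0 10 10 -30 0 0 0" --pt "0 32 34 0 0 0 0" --pt "0 32 34 0 0 0 0" --pt "0 32 34 0 0 0 0" --pt "0 32 34 0 0 0 0" --pt "0 32 34 0 0 0 0" --pt "0 32 34 0 0 0 0" --pt "0 32 34 0 0 0 0"

```text
time_s: 1.1
tcp_pos: [0.3706, 0.2422, 0.2608]
ee_rot: [[0.908, -0.419, 0.0], [-0.419, -0.908, 0.001], [0.0, -0.001, -1.0]]
wrist_force: [0.3, 0.5, 0.2]
gripper_width: 0.359
gripper_force: 0.0
```

Emit:
arm_command --pt "0 32 34 0 0 0 0" --pt "0 32 34 0 0 0 0" --pt "0 32 34 0 0 0 0" --pt "0 32 34 0 0 0 0" --pt "0 32 34 0 0 0 0" --pt "0 32 34 0 0 0 0" --pt "0 15 15 0 0 0 0" --pt "0 0 0 0 0 0 0"

```text
time_s: 1.9
tcp_pos: [0.4669, -0.0438, 0.2602]
ee_rot: [[0.906, -0.424, -0.001], [-0.424, -0.906, -0.0], [-0.0, 0.001, -1.0]]
wrist_force: [0.0, 0.3, -0.1]
gripper_width: 0.007
gripper_force: 0.0
```

Run:
```python
from h import *
s=sense();R=np.array(s['ee_rot']);p=np.array(s['tcp_pos']);print(s['time_s'],p.round(4),R.round(4).tolist(),s['wrist_force'])
for c in ["wrist","top","scene"]:
    im=capture(c);m=camera_model(c);cv2.imwrite(f"pics/{c}1.png",im[:,:,::-1])
    for r in find_in("pink_head",c)[:3]:
        X=at_z(m,r['location'],.197);print(c,r['p'],np.round(r['location']),X.round(4),(R.T@(X-p)*1000).round(1))
```

```text
1.9 [ 0.4669 -0.0438  0.2602] [[0.9059, -0.4236, -0.0006], [-0.4236, -0.9059, -0.0004], [-0.0004, 0.0006, -1.0]] [ 0.0241214   0.34745088 -0.11739307]
wrist 0.74 [ 74. 531.] [ 0.5164 -0.1965  0.197 ] [109.6 117.4  63.3]
top 0.61 [259. 435.] [ 0.5138 -0.2003  0.197 ] [108.8 121.9  63.3]
scene 0.78 [315. 223.] [ 0.5227 -0.2003  0.197 ] [116.8 118.2  63.3]
```

View pics/wrist1.png

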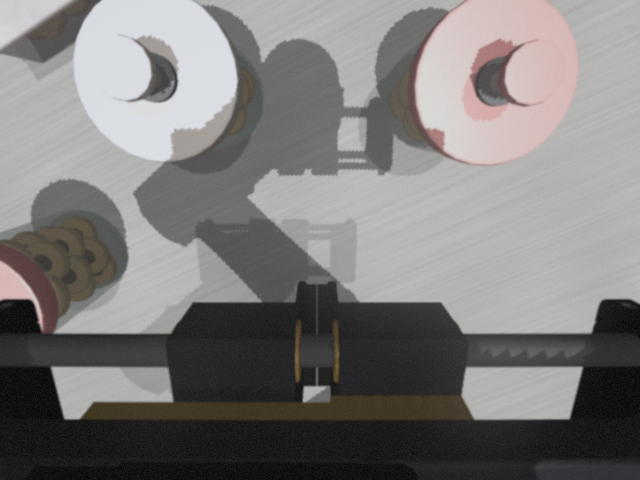

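The wrist view shows the pink head's top face at about (row 74, col 534), and the white head at (68, 125). I'll move so the head is just ahead of the fingers, then check from near.

Emit:
arm_command --pt "0 20 30 0 0 0 0" --pt "0 20 30 0 0 0 0" --pt "0 20 30 0 0 0 0" --pt "0 10 28 0 0 0 0" --pt "0 0 0 0 0 0 0"

```text
time_s: 2.7
tcp_pos: [0.4805, -0.1795, 0.2603]
ee_rot: [[0.907, -0.421, -0.001], [-0.421, -0.907, -0.0], [-0.0, 0.001, -1.0]]
wrist_force: [-0.4, -0.4, -0.7]
gripper_width: 0.004
gripper_force: 0.0
```

Run:
```python
from h import *
s=sense();R=np.array(s['ee_rot']);p=np.array(s['tcp_pos']);print(s['time_s'],p.round(4))
for c in ["wrist"]:
    im=capture(c);m=camera_model(c);cv2.imwrite(f"pics/{c}2.png",im[:,:,::-1])
    for r in find_in("pink_head",c)[:3]:
        X=at_z(m,r['location'],.197);print(c,r['p'],np.round(r['location']),X.round(4),(R.T@(X-p)*1000).round(1))
```

```text
2.7 [ 0.4805 -0.1795  0.2603]
wrist 0.87 [197. 322.] [ 0.5168 -0.1992  0.197 ] [41.3  2.5 63.3]
```

View pics/wrist2.png

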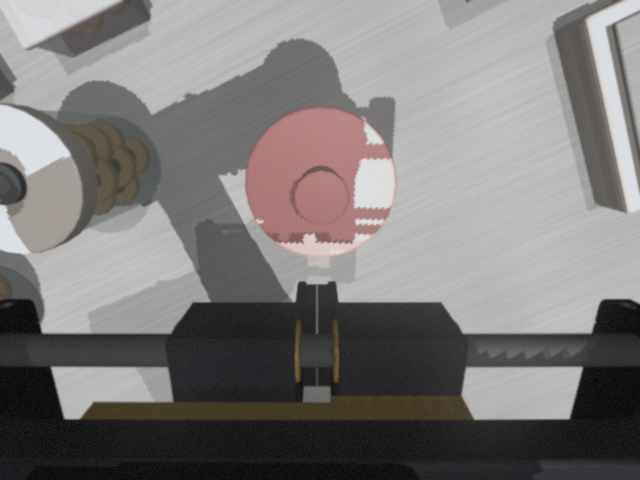

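The pink head's top face is centred at about (196, 321), matching the network: 41 mm ahead and 2.5 mm to the side.

Emit:
arm_command --pt "0 21 1 10 0 0 0" --pt "0 20 1 15 0 0 0" --pt "0 0 0 20 0 0 0" --pt "0 0 0 0 0 0 0" --pt "0 0 0 0 0 0 0"

```text
time_s: 3.3
tcp_pos: [0.5172, -0.196, 0.2159]
ee_rot: [[0.909, -0.417, -0.0], [-0.417, -0.909, -0.0], [-0.0, 0.0, -1.0]]
wrist_force: [0.2, -0.1, 0.6]
gripper_width: 0.005
gripper_force: 0.0
```

Emit:
arm_command --pt "0 0 0 8 0 0 0" --pt "0 0 0 8 0 0 0" --pt "0 0 0 7 0 0 0" --pt "0 0 0 7 0 0 0" --pt "0 0 0 4 0 0 0" --pt "0 0 0 0 0 0 0"

```text
time_s: 3.9
tcp_pos: [0.518, -0.1967, 0.1837]
ee_rot: [[0.908, -0.418, 0.004], [-0.418, -0.908, -0.001], [0.004, -0.001, -1.0]]
wrist_force: [-1.8, 3.4, 9.8]
gripper_width: 0.008
gripper_force: 5.0
```

Emit:
arm_command --pt "0 0 0 4 0 0 0" --pt "0 0 0 3 0 0 0" --pt "0 0 0 0 0 0 0"

```text
time_s: 4.2
tcp_pos: [0.518, -0.1967, 0.1776]
ee_rot: [[0.908, -0.418, 0.004], [-0.418, -0.908, -0.001], [0.004, -0.001, -1.0]]
wrist_force: [-2.0, 4.6, 11.0]
gripper_width: 0.004
gripper_force: 5.8
```

Emit:
arm_command --pt "0 0 0 1 0 0 0" --pt "0 0 0 0 0 0 0" --pt "0 0 0 0 0 0 0" --pt "0 0 0 0 0 0 0" --pt "0 0 0 0 0 0 0" --pt "0 0 0 0 0 0 0" --pt "0 0 0 0 0 0 0" --pt "0 0 0 0 0 0 0"

```text
time_s: 5.0
tcp_pos: [0.5181, -0.1968, 0.1774]
ee_rot: [[0.908, -0.418, 0.005], [-0.418, -0.908, -0.001], [0.005, -0.001, -1.0]]
wrist_force: [-3.6, 5.2, 14.4]
gripper_width: 0.004
gripper_force: 7.4
```

Run:
```python
from h import *
im=capture("scene");cv2.imwrite("pics/s3.png",cv2.resize(im[220:420,120:420,::-1],None,fx=2,fy=2))
```

```text
(no output)
```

View pics/s3.png

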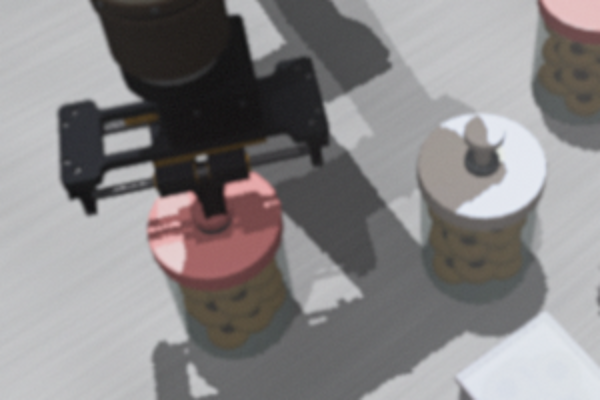

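The picture shows the pink head at (205, 212) in the crop, pressed against its lid with the jar upright. The force rose at constant height, so it is at the stop. Next I let it up, centre slightly and do the second stroke.

Emit:
arm_command --pt "0 0 0 -12 0 0 0" --pt "0 0 0 -15 0 0 0" --pt "0 0 0 -15 0 0 0" --pt "0 0 2 0 0 0 0" --pt "0 0 0 0 0 0 0" --pt "0 0 0 0 0 0 0" --pt "0 0 0 0 0 0 0" --pt "0 0 0 0 0 0 0"

```text
time_s: 5.85
tcp_pos: [0.5159, -0.1988, 0.2148]
ee_rot: [[0.908, -0.419, -0.002], [-0.419, -0.908, 0.0], [-0.001, 0.0, -1.0]]
wrist_force: [-0.3, 0.5, 0.8]
gripper_width: 0.005
gripper_force: 0.0
```

Run:
```python
from h import *
s=sense();print(s['tcp_pos'],s['wrist_force'])
for c in ["top","scene"]:
    im=capture(c);m=camera_model(c)
    for r in find_in("pink_head",c)[:2]: print(c,r['p'],np.round(r['location']),at_z(m,r['location'],.197).round(3))
cv2.imwrite("pics/s4.png",cv2.resize(im[220:420,120:420,::-1],None,fx=2,fy=2))
```

```text
[ 0.51585376 -0.19882105  0.2147525 ] [-0.29460321  0.48296842  0.8405862 ]
scene 0.87 [317. 225.] [ 0.528 -0.2    0.197]
```

View pics/s4.png

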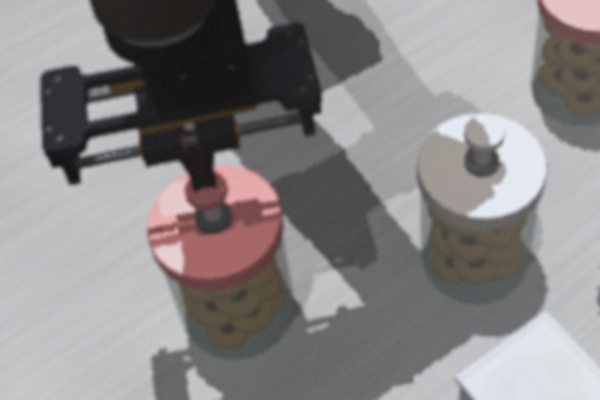

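The head is up again, at (190, 206) in the crop, and the jar has not moved. Second stroke.

Emit:
arm_command --pt "0 0 0 8 0 0 0" --pt "0 0 0 8 0 0 0" --pt "0 0 0 8 0 0 0" --pt "0 0 0 7 0 0 0" --pt "0 0 0 6 0 0 0" --pt "0 0 0 4 0 0 0" --pt "0 0 0 0 0 0 0"

```text
time_s: 6.75
tcp_pos: [0.5168, -0.1989, 0.1774]
ee_rot: [[0.908, -0.418, 0.002], [-0.418, -0.908, -0.001], [0.003, 0.0, -1.0]]
wrist_force: [-3.6, 3.0, 14.1]
gripper_width: 0.0
gripper_force: 7.2
```

Emit:
arm_command --pt "0 0 0 0 0 0 0" --pt "0 0 0 0 0 0 0" --pt "0 0 0 0 0 0 0" --pt "0 0 0 0 0 0 0" --pt "0 0 0 0 0 0 0" --pt "0 0 0 0 0 0 0" --pt "0 0 0 0 0 0 0" --pt "0 0 0 0 0 0 0"

```text
time_s: 7.55
tcp_pos: [0.5168, -0.199, 0.1774]
ee_rot: [[0.908, -0.418, 0.003], [-0.418, -0.908, -0.001], [0.003, 0.0, -1.0]]
wrist_force: [-3.7, 3.0, 14.4]
gripper_width: 0.009
gripper_force: 7.3
```

Emit:
arm_command --pt "0 0 0 0 0 0 0" --pt "0 0 0 -12 0 0 0" --pt "0 0 0 -20 0 0 0" --pt "0 0 0 -30 0 0 0" --pt "0 0 0 -30 0 0 0" --pt "0 0 0 -20 0 0 0" --pt "0 0 0 0 0 0 0" --pt "0 0 0 0 0 0 0"

```text
time_s: 8.35
tcp_pos: [0.5157, -0.1986, 0.2855]
ee_rot: [[0.908, -0.42, -0.001], [-0.42, -0.908, 0.001], [-0.001, -0.0, -1.0]]
wrist_force: [-0.2, -0.0, -0.5]
gripper_width: 0.006
gripper_force: 0.0
```

Run:
```python
from h import *
for c in ["scene"]:
    im=capture(c);m=camera_model(c)
    for t in ["pink_head","white_head"]:
        for r in find_in(t,c)[:2]: print(c,t,r['p'],np.round(r['location']),at_z(m,r['location'],.197).round(3))
cv2.imwrite("pics/s5.png",cv2.resize(im[220:420,120:420,::-1],None,fx=2,fy=2))
```

```text
scene pink_head 0.59 [316. 226.] [ 0.527 -0.198  0.197]
scene white_head 0.73 [288. 361.] [ 0.622 -0.     0.197]
```

View pics/s5.png

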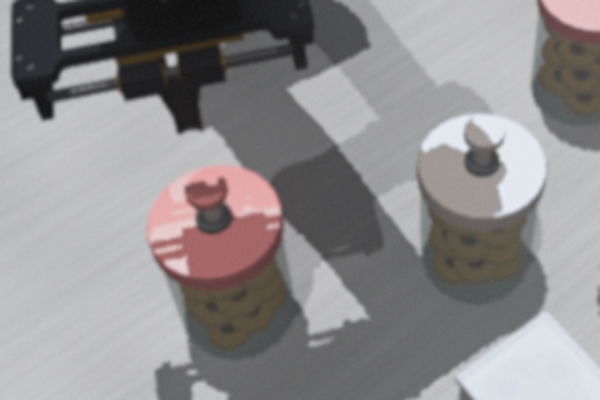

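The pink head is up at (190, 207) in the crop, both jars are in place, and the gripper is clear.

```bash
python3 -c "from station import *;print(finish_job())"
```

```text
the job is handed in; nothing more can be done
None
```

I gave the pink pump two full strokes, each held at its stop for about a second, and handed the job in at about 8.4 s; the last picture showed its head up, both jars in place and the gripper clear, but the hand-in returned no verdict.

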